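# Clamp the glass tubes in the scoring jig

## Robot

A 7-joint arm with a two-finger parallel gripper is mounted at the origin on the work surface. World frame = base frame: x ahead of the robot, y to its left, z up, the work surface at z = 0. Lengths are in mm, angles in rad, forces in N, time in s.
With the tool pointing down it reaches from about 400 to 875 mm from the base axis. Payload 4.4 kg.
Tool frame: the origin (TCP) lies at the very end of the fingers, on their centre line; the grasp point (between the pads) lies 19 mm behind it; z points along the fingers, y is the line along which they close (so a half turn about z gives the same grasp; the last joint's range is limited). The gripper opens to 85 mm and grips with 20 to 120 N. Pads are 22 mm wide; open, the fingers measure 114 mm over their backs; the gripper's body (76 mm by 85 mm) begins 54 mm behind the grasp point. The pads swing forward as they close: fully open they stand 13 mm farther back than shut.
Start: joints at [-1.389, 0.628, 0.038, 1.517, -0.027, 0.996, -0.02], TCP at [159.401, 630.166, 231.313] pointing down, gripper open.
Joint ranges: [-3.06, 3.06], [-0.37, 2.12], [-1.25, 1.32], [0.18, 2.47], [-1.1, 4.24], [0.23, 1.98], [-2.94, 2.94]. Speed limits (rad/s): [2.57, 2.57, 3.14, 3.14, 3.14, 3.14, 3.14].

## Interface

Orientations are given as [roll, pitch, yaw] about the fixed x, y, z axes, in that order (R = Rz(yaw) Ry(pitch) Rx(roll)).
In Python, from cell import read_state, get_image, camera_info, finish_job gives the robot as it stands.
- The arm moves only by the tool play_rows, never from a script. Its argument "deltas" is one flat list of numbers, 7 for each row, row after row: the shift along the tool's x, y, z in mm, then the turn, a rotation vector about the tool's x, y, z in rad, then the opening, from 0 (shut) to 1 (fully open). In form: [dx, dy, dz, ax, ay, az, grip, dx, dy, dz, ax, ay, az, grip, ...]. A call has 1 to 10 rows; each row is the pose to reach, as a shift and turn from the pose commanded when the call began, along the tool's axes at that moment; what a row does not reach only later rows make up. A row lasts 1/8 s, in which the tool goes at most 62.5 mm and 10.7 degrees, less where a joint would pass 70% of its speed; a pose out of reach is approached as far as the arm can. A call with a gripper value outside its range is refused whole. The fingers move at their own pace and stop on an object; the grip force is fixed at half the most. Time passes only in rows, so rows that repeat a pose let the fingers close. It gives the time, the measured TCP pose, the force, the opening and the grip force at its end, in the units of the state.
- read_state(): the state, without advancing time (a new reading comes with each control period).
- get_image(name): name is "scene" or "top" or "wrist"; returns the picture (480x640x3 uint8, red, green, blue); there is no depth.
- camera_info(name): a dict with "fx", "fy", "cx", "cy" (pixels), "distortion" ([k1, k2, p1, p2, k3] as OpenCV has them; the pictures are not rectified), "T" (4x4, takes a point from camera to world coordinates). Camera axes: x right, y down, z forward; pixel columns grow to the right and rows downward; lengths in mm; the calibration is good to about 2 mm. A picture is of the moment at which its call begins: read the wrist's pose just before it. camera_info takes no time and is no camera call; for the wrist camera it gives the pose at the moment of the call.
- finish_job(): hands the job in; it is judged then, once.
The state is a dict: "clock": time; "qpos": joint angles; "qd": joint speeds; "tau": joint torques, N m; "eef_pos": TCP position; "tool_rot": TCP orientation; "force": force on the tool from outside, world axes, zero at the start; "torque": the same for the moment, N m; "width": finger opening in mm; "gripper_force": force on a finger pad.
Only numpy, scipy, OpenCV 4.12 (cv2) and the standard library are available. Lean on these libraries where they do the work, as an engineer would, in place of code of your own. Each camera call takes 0.05 s, during which the arm holds its last target. There are 200 camera calls.

## Task

Clamp the three glass tubes in the scoring jig: with closed fingertips gently press the red pin fully down, then the yellow one, then the blue one, never pulling a pin up. Leave the white pin raised, as its clamp is empty, and do not move the jar, the cap or the scoring pen. Glass breaks, so press lightly (under 20 N) and take the hand away at the end.

Things in the scene. Friction and masses are not known exactly. Their poses are not given: they have to be found in the camera images.
- jig: Aluminium jig bed, a plate 150 x 270 x 12 mm, screwed down on a green gridded cutting mat 3 mm thick. Origin: centre of its underside, on the mat; its y axis runs along the row of four clamps, z up. The four clamps stand 60 mm apart along the jig's y axis, in any colour order, staggered in x by up to 20 mm either way.
- red_clamp: Fixed dark steel clamp bridge, 26 x 36 x 40 mm, on the jig, carrying the pin with the red head and, beneath the bridge, a 6 mm clear glass tube 170 mm long lying along the clamp's x axis, its middle below the pin. Origin: centre of its underside, on the jig plate's top, straight below the pin; axes parallel to the jig's.
- red_pin_top (a point): Centre of the flat top of the red pin head, a round plastic disc 26 mm across and 9 mm thick, 88 mm above the table when the pin is raised (86 to 88). The head rides on a spring on the pin (1.5 N per mm, 8 mm of give, returns when let go), so it gives about 2 mm before the pin slides and again when the pin is at its stop; else it moves with the pin.
- red_pin (a joint): How far the red pin is pressed down (m): starts raised, 0 to 0.002; hard stop at 0.012, fully down. Negative is pulled up out of place. It slides vertically against about 3 N of friction, and stays where it is left. It counts as down above 0.008, as still raised below 0.004.
- yellow_clamp: Fixed dark steel clamp bridge, 26 x 36 x 40 mm, on the jig, carrying the pin with the yellow head and, beneath the bridge, a 6 mm clear glass tube 170 mm long lying along the clamp's x axis, its middle below the pin. Origin: centre of its underside, on the jig plate's top, straight below the pin; axes parallel to the jig's.
- yellow_pin_top (a point): Centre of the flat top of the yellow pin head, a round plastic disc 26 mm across and 9 mm thick, 88 mm above the table when the pin is raised (86 to 88). The head rides on a spring on the pin (1.5 N per mm, 8 mm of give, returns when let go), so it gives about 2 mm before the pin slides and again when the pin is at its stop; else it moves with the pin.
- yellow_pin (a joint): How far the yellow pin is pressed down (m): starts raised, 0 to 0.002; hard stop at 0.012, fully down. Negative is pulled up out of place. It slides vertically against about 3 N of friction, and stays where it is left. It counts as down above 0.008, as still raised below 0.004.
- blue_clamp: Fixed dark steel clamp bridge, 26 x 36 x 40 mm, on the jig, carrying the pin with the blue head and, beneath the bridge, a 6 mm clear glass tube 170 mm long lying along the clamp's x axis, its middle below the pin. Origin: centre of its underside, on the jig plate's top, straight below the pin; axes parallel to the jig's.
- blue_pin_top (a point): Centre of the flat top of the blue pin head, a round plastic disc 26 mm across and 9 mm thick, 88 mm above the table when the pin is raised (86 to 88). The head rides on a spring on the pin (1.5 N per mm, 8 mm of give, returns when let go), so it gives about 2 mm before the pin slides and again when the pin is at its stop; else it moves with the pin.
- blue_pin (a joint): How far the blue pin is pressed down (m): starts raised, 0 to 0.002; hard stop at 0.012, fully down. Negative is pulled up out of place. It slides vertically against about 3 N of friction, and stays where it is left. It counts as down above 0.008, as still raised below 0.004.
- white_clamp: Fixed dark steel clamp bridge, 26 x 36 x 40 mm, on the jig, carrying the pin with the white head; this clamp is empty (no glass tube). Origin: centre of its underside, on the jig plate's top, straight below the pin; axes parallel to the jig's.
- white_pin_top (a point): Centre of the flat top of the white pin head, a round plastic disc 26 mm across and 9 mm thick, 88 mm above the table when the pin is raised (86 to 88). The head rides on a spring on the pin (1.5 N per mm, 8 mm of give, returns when let go), so it gives about 2 mm before the pin slides and again when the pin is at its stop; else it moves with the pin.
- white_pin (a joint): How far the white pin is pressed down (m): starts raised, 0 to 0.002; hard stop at 0.012, fully down. Negative is pulled up out of place. It slides vertically against about 3 N of friction, and stays where it is left. It counts as down above 0.008, as still raised below 0.004.
- jar: Loose clear plastic jar, 44 mm across, 80 mm tall, with glass tubes sticking out to 104 mm; beside one end of the row of clamps. Origin: centre of its underside.
- cap: Loose white plastic cap, an open cup 50 mm across, 22 mm high; beside the other end of the row. Origin: centre of its underside.
- pen: Loose scoring pen lying on the mat on the robot's side of the jig: orange handle 90 x 13 x 12 mm and a steel tip. Origin: on its underside 20 mm from the handle's middle towards the tip; x axis along the pen to its tip.
Mind the look-alikes: they are no part of the job. What is shaped like the jar but black, green or turquoise is not meant.

How it is judged:
By the outcome, as a careful person would: the job done as asked, in the order asked, and still so for the second after the job is handed in, with the robot touching nothing.
It also fails if it takes over 42 s, if anything falls off the work surface, if the arm or the gripper's body presses on something with over 40 N, if the wrist force passes 120 N, or if a joint passes its speed limit or range.

## Working session

There is one attempt and no reset: what is moved stays moved. The work goes in short steps, Python scripts to look and compute and a tool call to move; the robot and the scene stay as the last step left them, time stands still between calls to the robot, and variables do not carry over. Pictures are saved under pics/ and viewed, at most 10 in all, crops included, and the job is handed in when it is done.

Besides the shell and the picture viewer there is one more tool, called as a command line: name --argument value ..., lists and objects as JSON in quotes. play_rows: Moves the arm, as the interface text tells. Its arguments: {"type":"object","properties":{"deltas":{"type":"array"}},"required":["deltas"]}

```bash
mkdir -p pics
cat > h.py <<'E'
import numpy as np, cv2
from cell import *
def save(n,f):
    im=get_image(n); cv2.imwrite('pics/'+f,im[:,:,::-1]); return im
def px2w(n,u,v,z,info=None):
    c=info or camera_info(n); K=np.array([[c['fx'],0,c['cx']],[0,c['fy'],c['cy']],[0,0,1.]])
    p=cv2.undistortPoints(np.array([[[u,v]]],float),K,np.array(c['distortion'],float))[0,0]
    T=np.array(c['T']); d=T[:3,:3]@np.array([p[0],p[1],1]); o=T[:3,3]
    return o+d*(z-o[2])/d[2]
E
python3 - <<'E'
from h import *
s=read_state(); print(s)
save('top','t1.png'); save('scene','s1.png')
for n in('top','scene'): print(np.round(camera_info(n)['T'],2).tolist())
E
```

```text
{'clock': 0.0, 'qpos': array([-1.38879352,  0.62934673,  0.03842621,  1.5183915 , -0.02699726,
        0.99630118, -0.01998506]), 'qd': array([-1.45577522e-03,  2.38264435e-05, -6.11996979e-04, -1.61721842e-03,
        1.44008443e-03, -1.92898090e-03, -1.48931264e-03]), 'tau': array([ 2.98639297e-04, -5.63406909e+01,  1.22630686e+00, -1.93436265e+01,
        1.09468948e-02,  1.06734046e-02,  1.23699783e-05]), 'eef_pos': array([159.23592084, 629.53369914, 230.38090189]), 'tool_rot': array([-3.13966352e+00,  1.90799600e-05,  2.89381850e+00]), 'force': array([-0.06631078, -0.218601  ,  0.31794149]), 'torque': array([ 0.02037362, -0.00067622, -0.0696187 ]), 'gripper_force': 0.0, 'width': 86.09507565720531}
[[-0.01, -1.0, 0.06, 340.2], [-1.0, 0.01, 0.02, 148.02], [-0.02, -0.06, -1.0, 1357.21], [0.0, 0.0, 0.0, 1.0]]
[[0.56, 0.71, -0.44, 881.97], [0.83, -0.48, 0.29, -170.71], [-0.0, -0.52, -0.85, 1065.68], [0.0, 0.0, 0.0, 1.0]]
```

View pics/t1.png

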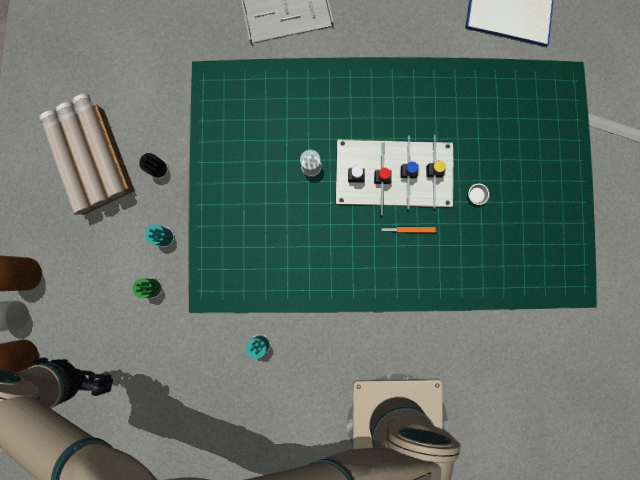

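View pics/s1.png

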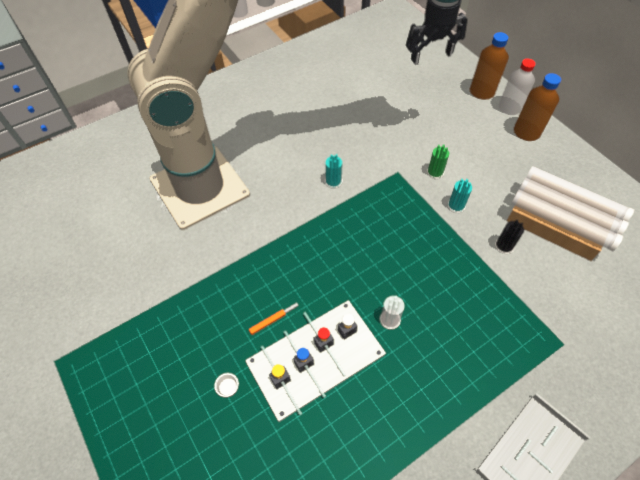

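The top view shows, left to right, the pins white (357,174), red (385,175), blue (412,169) and yellow (439,167). The jar is at (311,163), the cap at (478,195) and the pen at (410,230). The scene view shows yellow (279,371), blue (303,354), red (324,334) and white (349,321). Next I'll get the colour centroids from both cameras.

```bash
cat >> h.py <<'E'
HS={'red':(0,5),'yellow':(22,34),'blue':(105,125)}
def cen(im,col,box,smin=150):
    u0,v0,u1,v1=box; h=cv2.cvtColor(im[v0:v1,u0:u1],cv2.COLOR_RGB2HSV)
    a,b=HS[col]; m=((h[...,0]>=a)&(h[...,0]<=b)&(h[...,1]>smin)&(h[...,2]>90))
    v,u=np.nonzero(m); return u.mean()+u0,v.mean()+v0,m.sum(),u.max()-u.min()+1,v.max()-v.min()+1
E
python3 - <<'E'
from h import *
B={'top':(345,155,455,195),'scene':(245,300,365,395)}
for n,f in(('top','t1.png'),('scene','s1.png')):
    im=cv2.imread('pics/'+f)[:,:,::-1].copy()
    for c in HS:
        r=cen(im,c,B[n]); print(n,c,np.round(r,1),np.round(px2w(n,r[0],r[1],86),1))
print('white',px2w('top',357,174,86))
for uv in((340,141),(448,140),(449,203),(341,200)): print('jigscrew',px2w('top',*uv,15))
print('jar',px2w('top',311,158,100),px2w('top',311,170,3),'cap',px2w('top',478,195,20))
E
```

```text
top red [384.3 173.1 104.   12.   11. ] [561.4  31.1  86. ]
top yellow [438.9 166.1  97.   11.   11. ] [576.2 -88.9  86. ]
top blue [411.8 167.  103.   12.   11. ] [574.4 -29.2  86. ]
scene red [323.3 333.2 107.   12.   11. ] [565.5  29.3  86. ]
scene yellow [277.9 370.8 125.   13.   13. ] [580.8 -90.4  86. ]
scene blue [302.4 353.7 103.   12.   12. ] [578.4 -30.7  86. ]
white [559.82773736  90.54187423  86.        ]
jigscrew [649.68627759 125.33841127  15.        ]
jigscrew [ 650.96694741 -125.54056739   15.        ]
jigscrew [ 503.58114256 -123.27220279   15.        ]
jigscrew [512.38471444 124.71492729  15.        ]
jar [593.43454671 189.69378307 100.        ] [584.71265768 193.10634115   3.        ] cap [ 521.17433539 -190.54574234   20.        ]
```

play_rows --deltas '[-56,-54,0,0,0,-0.03,0,-112,-108,0,0,0,-0.06,0,-168,-162,0,0,0,-0.09,0,-224,-216,0,0,0,-0.12,0,-280,-270,0,0,0,-0.15,0,-336,-324,0,0,0,-0.18,0,-392,-377,0,0,0,-0.21,0,-448,-431,0,0,0,-0.24,0,-504,-485,0,0,0,-0.248,0,-560,-539,0,0,0,-0.248,0]'

```text
clock: 1.35
eef_pos: [490.4, 97.8, 231.2]
tool_rot: [3.141, -0.0, -3.141]
force: [0.7, 1.4, -0.1]
width: 0.1
gripper_force: 0.0
```

play_rows --deltas '[-40,-60,0,0,0,0,0,-78,-118,0,0,0,0,0,-78,-118,0,0,0,0,0,-78,-118,0,0,0,0,0]'

```text
clock: 1.85
eef_pos: [567.4, -19.2, 230.7]
tool_rot: [3.141, -0.001, 3.14]
force: [-0.3, 0.4, 0.8]
width: 0.3
gripper_force: 0.0
```

Run:
```python
from h import *
s=read_state(); print(s['eef_pos'],s['tool_rot'],s['force'])
print(np.round(camera_info('wrist')['T'],2).tolist())
save('wrist','w1.png')
```

```text
[567.38375403 -19.22080213 230.6811096 ] [ 3.14148024e+00 -1.29842937e-03  3.13963228e+00] [-0.28926717  0.37806739  0.77879677]
[[0.0, 0.95, 0.31, 487.14], [1.0, -0.0, -0.0, -18.71], [-0.0, 0.31, -0.95, 374.38], [0.0, 0.0, 0.0, 1.0]]
```

View pics/w1.png

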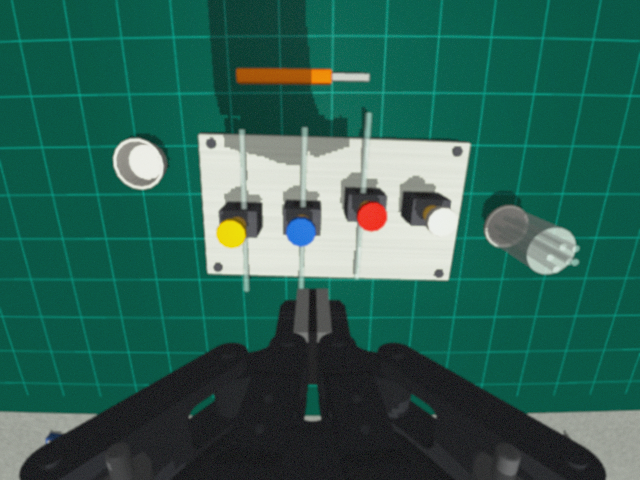

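The wrist view shows yellow (231,233), blue (301,232), red (372,216) and white (441,221). All four heads are clear, and the closed fingertips are at about (312,295).

Run:
```python
from h import *
im=cv2.imread('pics/w1.png')[:,:,::-1].copy()
for c in HS:
    r=cen(im,c,(205,190,465,255)); print(c,np.round(r,1),np.round(px2w('wrist',r[0],r[1],87),1))
print('white',px2w('wrist',441,221,87)); print(px2w('wrist',312,295,230))
```

```text
red [371.2 215.7 667.   29.   30. ] [562.2  32.6  87. ]
yellow [232.5 232.  691.  212.   40. ] [576.5 -85.1  87. ]
blue [300.4 230.9 641.   30.   28. ] [575.5 -27.1  87. ]
white [566.67878583  92.12841025  87.        ]
[561.86990025 -17.19436875 230.        ]
```

play_rows --deltas '[3,25,20,0,0,0,0,5,50,60,0,0,0,0,5,50,110,0,0,0,0,5,50,125,0,0,0,0,5,50,125,0,0,0,0,5,50,125,0,0,0,0]'

```text
clock: 2.65
eef_pos: [563.9, 31.8, 108.0]
tool_rot: [3.141, 0.003, -3.141]
force: [0.3, -0.6, 0.9]
width: -0.0
gripper_force: 0.0
```

Run:
```python
from h import *
s=read_state(); print(s['eef_pos'],s['tool_rot'],s['force'])
im=save('wrist','w2.png')
```

```text
[563.8507699   31.75358219 107.99583229] [ 3.14125162e+00  2.94089750e-03 -3.14143387e+00] [ 0.28839682 -0.58998601  0.91651787]
```

View pics/w2.png

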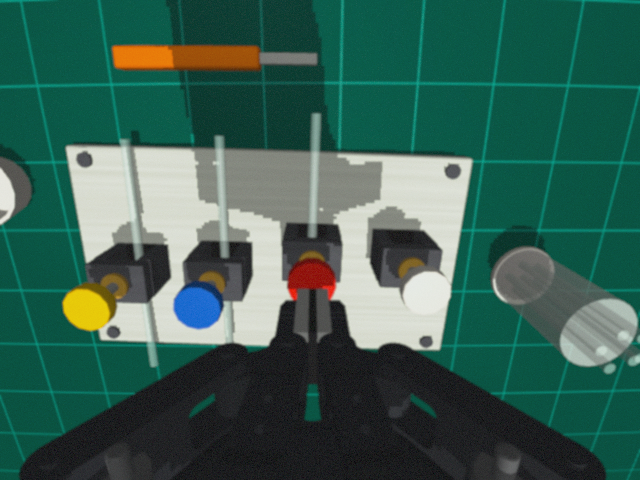

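play_rows --deltas '[1,0,8,0,0,0,0,1,0,15,0,0,0,0,1,0,19,0,0,0,0,1,0,22,0,0,0,0,1,0,24,0,0,0,0,1,0,26,0,0,0,0,1,0,28,0,0,0,0,1,0,30,0,0,0,0,1,0,31,0,0,0,0,1,0,31,0,0,0,0]'

```text
clock: 3.95
eef_pos: [561.5, 31.5, 75.2]
tool_rot: [-3.142, -0.0, -3.141]
force: [-1.6, -0.7, 2.0]
width: -0.2
gripper_force: 1.1
```

play_rows --deltas '[0,0,1,0,0,0,0,0,0,2,0,0,0,0,0,0,2,0,0,0,0]'

```text
clock: 4.32
eef_pos: [561.7, 31.6, 73.4]
tool_rot: [3.142, 0.0, -3.141]
force: [-1.6, -0.2, 3.7]
width: 0.0
gripper_force: 2.0
```

play_rows --deltas '[0,0,1,0,0,0,0,0,0,2,0,0,0,0,0,0,2,0,0,0,0]'

```text
clock: 4.7
eef_pos: [561.7, 31.6, 71.5]
tool_rot: [3.142, 0.0, -3.141]
force: [-1.8, -0.5, 6.1]
width: -0.3
gripper_force: 3.3
```

play_rows --deltas '[0,0,-8,0,0,0,0,0,0,-38,0,0,0,0,-4,-30,-40,0,0,0,0,-8,-75,-40,0,0,0,0,-15,-120,-40,0,0,0,0,-15,-120,-36,0,0,0,0,-15,-120,-36,0,0,0,0,-15,-120,-36,0,0,0,0]'

```text
clock: 5.7
eef_pos: [576.8, -86.5, 107.3]
tool_rot: [3.14, -0.0, -3.139]
force: [1.2, 1.3, 0.4]
width: 0.2
gripper_force: 0.0
```

Run:
```python
from h import *
s=read_state(); print(s['eef_pos'],s['tool_rot'],s['force'])
im=save('wrist','w3.png')
```

```text
[576.75707908 -86.46507974 107.25840656] [ 3.14043996e+00 -6.31450289e-05 -3.13894799e+00] [1.22712586 1.3470179  0.3725288 ]
```

View pics/w3.png

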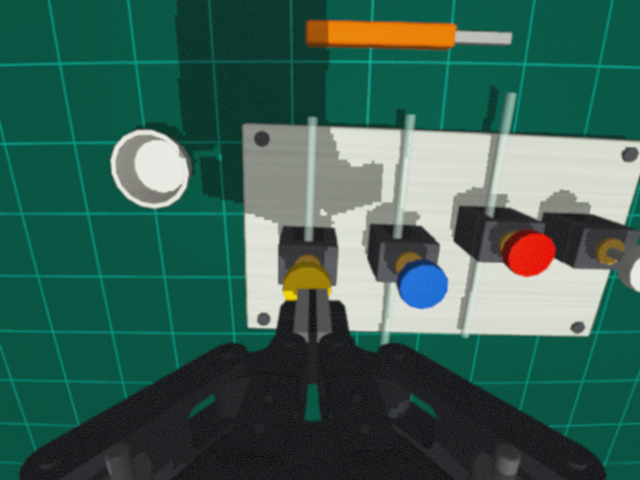

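The yellow head is centred at about column 307 and the tips at 313, so I'll shift about 2 mm towards -y. Red sits lower than before. Pressing yellow now.

play_rows --deltas '[0,-2,8,0,0,0,0,0,-2,15,0,0,0,0,0,-2,19,0,0,0,0,0,-2,22,0,0,0,0,0,-2,24,0,0,0,0,0,-2,26,0,0,0,0,0,-2,28,0,0,0,0,0,-2,30,0,0,0,0,0,-2,32,0,0,0,0,0,-2,32,0,0,0,0]'

```text
clock: 7.0
eef_pos: [576.6, -90.4, 75.1]
tool_rot: [3.142, -0.0, -3.141]
force: [-0.9, 0.5, 2.0]
width: -0.2
gripper_force: 1.1
```

play_rows --deltas '[0,0,1,0,0,0,0,0,0,2,0,0,0,0,0,0,2,0,0,0,0]'

```text
clock: 7.38
eef_pos: [576.8, -90.5, 73.4]
tool_rot: [3.142, 0.0, -3.141]
force: [-1.4, 0.3, 4.5]
width: -0.2
gripper_force: 2.0
```

play_rows --deltas '[0,0,1,0,0,0,0,0,0,2,0,0,0,0,0,0,2,0,0,0,0]'

```text
clock: 7.75
eef_pos: [576.7, -90.4, 71.6]
tool_rot: [3.142, 0.0, -3.141]
force: [-2.2, 0.3, 6.2]
width: 0.3
gripper_force: 3.3
```

play_rows --deltas '[0,0,-8,0,0,0,0,0,0,-38,0,0,0,0,0,20,-40,0,0,0,0,1,45,-40,0,0,0,0,1,61,-40,0,0,0,0,1,61,-36,0,0,0,0,1,61,-36,0,0,0,0,1,61,-36,0,0,0,0]'

```text
clock: 8.75
eef_pos: [575.6, -30.8, 107.1]
tool_rot: [-3.141, -0.0, 3.14]
force: [-0.0, -0.7, 0.5]
width: 0.2
gripper_force: 0.0
```

play_rows --deltas '[0,0,8,0,0,0,0,0,0,15,0,0,0,0,0,0,19,0,0,0,0,0,0,22,0,0,0,0,0,0,24,0,0,0,0,0,0,26,0,0,0,0,0,0,28,0,0,0,0,0,0,30,0,0,0,0,0,0,32,0,0,0,0,0,0,32,0,0,0,0]'

```text
clock: 10.0
eef_pos: [575.6, -29.5, 75.1]
tool_rot: [3.142, -0.0, -3.141]
force: [-1.5, -0.6, 2.2]
width: 0.1
gripper_force: 1.1
```

play_rows --deltas '[0,0,1,0,0,0,0,0,0,2,0,0,0,0,0,0,3,0,0,0,0,0,0,3,0,0,0,0]'

```text
clock: 10.5
eef_pos: [575.7, -29.4, 72.5]
tool_rot: [3.142, 0.0, -3.141]
force: [-2.0, 0.4, 6.0]
width: -0.3
gripper_force: 2.6
```

Pressing 1 mm more, then lifting away to where all the pins can be seen.

play_rows --deltas '[0,0,1,0,0,0,0,0,0,1,0,0,0,0,0,0,-8,0,0,0,0,0,0,-40,0,0,0,0,0,0,-90,0,0,0,0,0,0,-130,0,0,0,0,5,10,-158,0,0,0,0,8,10,-158,0,0,0,0,8,10,-158,0,0,0,0,8,10,-158,0,0,0,0]'

```text
clock: 11.75
eef_pos: [567.1, -19.8, 229.1]
tool_rot: [-3.141, -0.002, 3.141]
force: [0.2, 0.1, 0.3]
width: 0.3
gripper_force: 0.0
```

Run:
```python
from h import *
s=read_state(); print(s['eef_pos'],s['force'])
im=save('wrist','w4.png')
cv2.imwrite('pics/w4c.png',cv2.resize(im[110:310,100:500,::-1],None,fx=2,fy=2,interpolation=cv2.INTER_CUBIC))
for c,X in (('red',562),('blue',575.5),('yellow',577)):
    r=cen(im,c,{'red':(340,180,405,260),'blue':(270,180,335,270),'yellow':(200,180,270,270)}[c])
    for z in (87,75): print(c,np.round(r,1),z,np.round(px2w('wrist',r[0],r[1],z),1))
```

```text
[567.07361001 -19.76870989 229.06471342] [0.18072603 0.07158281 0.25652853]
red [370.4 213.8 648.   30.   28. ] 87 [560.3  28.8  87. ]
red [370.4 213.8 648.   30.   28. ] 75 [563.4  30.8  75. ]
blue [301.5 227.9 617.   29.   28. ] 87 [572.7 -28.8  87. ]
blue [301.5 227.9 617.   29.   28. ] 75 [576.3 -29.1  75. ]
yellow [234.  229.7 645.   29.   28. ] 87 [574.2 -86.   87. ]
yellow [234.  229.7 645.   29.   28. ] 75 [577.9 -88.8  75. ]
```

View pics/w4c.png

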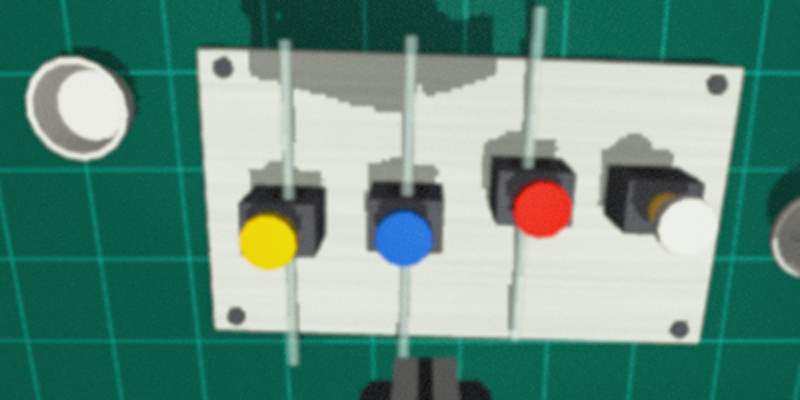

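The red, yellow and blue heads (crop positions (543,208), (268,241), (404,237)) sit low on their bridges with no stem showing. White (686,226) still shows its brass stem, so it is raised. The cap, jar and tubes are undisturbed and the hand is clear.

```bash
python3 -c "
from cell import *
print(finish_job())"
```

```text
the job is handed in; nothing more can be done
None
```

I pressed the red, then yellow, then blue pin down until each came up against its stop (highest force read was about 6 N). White is still raised, the jar, cap and pen were never touched, the hand is clear, and I handed the job in at about 12 s.

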